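Make up the turning kit and the glazing kit for tonight's pottery class

ROBOT

A 6-joint arm with a two-finger parallel gripper is mounted at the origin on the work surface. World frame = base frame: x ahead of the robot, y to its left, z up, the work surface at z = 0. Lengths are in m, angles in rad, forces in N, time in s.
With the tool pointing down it reaches from about 0.325 to 0.925 m from the base axis. Payload 3.1 kg.
Tool frame: the origin (TCP) lies between the finger pads; the fingertips stand 17 mm ahead of it and the grasp point (between the pads) lies 2 mm behind it; z points along the fingers, x is the direction in which the jaws open and shut, and the axes are right-handed (so a half turn about z gives the same grasp; the last joint's range is limited). The gripper opens to 85 mm and grips with 20 to 120 N. Pads are 22 mm wide; open, the fingers measure 114 mm over their backs; the gripper's body (76 mm by 85 mm) begins 54 mm behind the grasp point. The pads swing forward as they close: fully open they stand 13 mm farther back than shut.
Start: joints at [-1.349, 0.217, 1.613, -0, 1.311, -0.112], TCP at [0.205, -0.591, 0.248] pointing down, gripper open.
Joint ranges: [-2.75, 2.75], [-0.78, 2.1], [0.31, 2.55], [-1.13, 4.27], [0.13, 2.63], [-2.58, 2.58]. Speed limits (rad/s): [2.79, 2.79, 3.14, 3.14, 3.14, 3.14].

INTERFACE

Orientations are given as a 3x3 rotation matrix whose columns are the frame's x, y, z axes.
In Python, from plant import robot gives the robot as it stands. The module is installed in compiled form; this text tells all that it offers.
- The arm moves only by the tool step_arm, never from a script. Its argument "motion" is a list of rows, each a list of 7 numbers: the shift along the tool's x, y, z in mm, then the turn, a rotation vector about the tool's x, y, z in rad, then the opening in per cent of the stroke, from 0 (shut) to 100 (fully open). A call has exactly 5 rows; each row is the pose to reach, as a shift and turn from the pose measured when the call began, along the tool's axes at that moment; what a row does not reach only later rows make up. A row lasts 1/12 s, in which the tool goes at most 41.7 mm and 7.16 degrees, less where a joint would pass 70% of its speed; a pose out of reach is approached as far as the arm can. A call with a gripper value outside its range is refused whole. The fingers move at their own pace and stop on an object; "squeeze" is the grip in N (left out, the last holds). Time passes only in rows, so rows that repeat a pose let the fingers close, or fill a call up. It gives the time, the measured TCP pose, the force and the opening at its end, in the units of the state.
- robot.get_obs(): the state, without advancing time (a new reading comes with each control period).
- robot.capture(name): name is "side" or "top"; returns the picture (420x560x3 uint8, blue, green, red); there is no depth.
- robot.camera_params(name): a dict with "intrinsics" (3x3 intrinsics, pixels), "R" (3x3) and "t" (3): a world point X has camera coordinates R X + t. Camera axes: x right, y down, z forward; pixel columns grow to the right and rows downward; lengths in m; the calibration is good to about 2 mm. A picture is of the moment at which its call begins. camera_params takes no time and is no camera call.
- robot.close_job(): hands the job in, once; it reports no verdict.
The state is a dict: "time_s": time; "joint_pos": joint angles; "joint_vel": joint speeds; "joint_efforts": joint torques, N m; "tool_pos": TCP position; "tool_rot": TCP orientation; "force": force on the tool from outside, world axes, zero at the start; "torque": the same for the moment, N m; "finger_gap": opening from 0.0 (shut) to 1.0 (fully open).
Only numpy, scipy, OpenCV 4.12 (cv2) and the standard library are available. Lean on these libraries where they do the work, as an engineer would, in place of code of your own. Each camera call takes 0.05 s, during which the arm holds its last target. There are 200 camera calls.

TASK

Make up the two class kits from the stock on the ware board. The turning kit goes in the shallow grey tray with the drawn layout sheet: the open water pot, the kidney-shaped rib and the loop tool, each centred on its own outline, flat and turned just as drawn. The glazing kit goes in the wooden box, anywhere on its floor: the lidded glaze jar standing upright and the flat brush lying flat; do not tip or drop the pot or the jar, and leave the straight-edged rib, the tool pot and the tea bowl where they are.

Things in the scene. Friction and masses are not known exactly. Their poses are not given: they have to be found in the camera images.
- layout_tray: Fixed grey tray 270 (x) x 210 (y) x 18 mm, wall and floor 5 mm, with a paper sheet of ink outlines. Origin: centre of underside, z up, x away from the robot within 15 deg; left or right of the ware board. Marked spots for the things' origins: pot circle x -70 y -30 mm; kidney x +60 y -30, bowed edge to +y; loop tool x 0 y +55, loop to +x. As drawn, rib and tool axes match the tray's.
- kit_box: Fixed open plywood box, no lid, 242 (x) x 172 (y) x 40 mm high, walls and floor 6 mm thick (inside 230 x 160, 34 mm deep). Origin: centre of its underside, on the table; z up; x away from the robot within 15 deg. It stands on the other side of the ware board from the grey tray.
- water_pot: Open cream ceramic water pot, round, 62 mm across and 50 mm high (foot 52 mm across), wall 4 mm, a thin brown band low down, about 0.16 kg. Origin: centre of its underside; z up. Starts on the plywood ware board (top 15 mm above the table).
- kidney_rib: Kidney rib: flat dark wooden bean-shaped plate 94 (x) x 50 (y) x 8 mm, about 30 g; bowed long edge at +y, slightly hollow one at -y. Across the middle it spans y -20 to +25 mm. Origin: underside, centre of the 94 x 50; z up. At first x points away from the robot within 26 deg. Starts on the plywood ware board (top 15 mm above the table).
- loop_tool: Loop tool lying flat: flat-sided wooden handle 12 wide, 11 mm high from x -75 to +23 mm, brass ferrule, steel wire loop 30 mm wide ending at x +75; about 30 g, balances near x -15. Origin: underside, middle of its 150 mm length; x towards the loop; z up. At first x points away from the robot within 26 deg. Starts on the plywood ware board (top 15 mm above the table).
- glaze_jar: Lidded glaze jar: round white plastic jar 52 mm across with a black ribbed screw lid 51 mm across, 62 mm high in all, about 0.16 kg. Origin: centre of its underside; z up. Starts on the plywood ware board (top 15 mm above the table).
- glaze_brush: Flat glaze brush lying flat: wooden handle 12 wide, 11 mm high from x -75 to +11 mm, steel ferrule 32 mm wide (x +24 to +42), stiff cream bristle head 30 mm wide to x +75; about 35 g. Origin: underside, middle of its 150 mm length; x towards the bristles; z up. At first x points away from the robot within 26 deg. Starts on the plywood ware board (top 15 mm above the table).
- straight_rib: Straight-edged rib, not part of either kit: flat dark wooden rectangle 94 (its x) x 48 (its y) x 8 mm with a small dark dot near one end. Origin: centre of its underside; z up. It shares the ware board with the stock and stays there. Starts on the plywood ware board (top 15 mm above the table).
- tool_pot: Bystander: terracotta-coloured pot 82 mm across and 85 mm high holding upright brushes and tools, about 140 mm high in all, on the table beyond the ware board. Origin: centre of its underside.
- tea_bowl: Bystander: pale green glazed tea bowl 94 mm across, 62 mm high, on the table beyond the ware board. Origin: centre of its underside.
There are look-alikes about, which are no part of the job. Leave any red look-alike of the loop_tool alone. What is shaped like the glaze_jar but purple is not meant.

How it is judged:
At the end, for the whole second after the job is handed in: In the tray, pot (upright), kidney rib and loop tool lie flat within 12 mm (per tray axis) of their drawn places; rib and tool within 0.2 rad as drawn, not end for end. In the box, jar upright and brush flat, both on its floor. All five at rest; the bystanders unmoved (25 mm) (x of water_pot in the frame of layout_tray between -0.082 and -0.058 m and y of water_pot in the frame of layout_tray between -0.042 and -0.018 m and z of water_pot in the frame of layout_tray between 0 and 0.012 m and angle between each of water_pot, glaze_jar's own z axis and vertical below 0.1 rad and x of kidney_rib in the frame of layout_tray between 0.048 and 0.072 m and y of kidney_rib in the frame of layout_tray between -0.042 and -0.018 m and z of kidney_rib in the frame of layout_tray between 0 and 0.012 m and angle between the x axis of each of kidney_rib, loop_tool and the x axis of layout_tray, either way round below 0.2 rad and angle between each of kidney_rib, loop_tool's own z axis and vertical below 0.12 rad and x of loop_tool in the frame of layout_tray between -0.012 and 0.012 m and y of loop_tool in the frame of layout_tray between 0.043 and 0.067 m and z of loop_tool in the frame of layout_tray between 0 and 0.012 m and y of layout_tray in the frame of loop_tool below 0 m and x of layout_tray in the frame of kidney_rib below 0 m and x of glaze_jar in the frame of kit_box between -0.095 and 0.095 m and y of glaze_jar in the frame of kit_box between -0.06 and 0.06 m and z of glaze_jar in the frame of kit_box between 0 and 0.013 m and x of glaze_brush in the frame of kit_box between -0.09 and 0.09 m and y of glaze_brush in the frame of kit_box between -0.07 and 0.07 m and z of glaze_brush in the frame of kit_box between 0 and 0.022 m and angle between the z axis of glaze_brush and the z axis of kit_box, either way round below 0.12 rad and linear speed of each of water_pot, kidney_rib, loop_tool, glaze_jar, glaze_brush below 0.02 m/s); the robot touches nothing.
It fails at once if the straight-edged rib is pushed more than 25 mm from its place (distance of straight_rib from where it was at the start of the episode above 0.025 m).
It fails at once if the tool pot is pushed more than 25 mm from its place (distance of tool_pot from where it was at the start of the episode above 0.025 m).
It fails at once if the tea bowl is pushed more than 25 mm from its place (distance of tea_bowl from where it was at the start of the episode above 0.025 m).
It fails at once if the water pot or the glaze jar is tipped more than 45 degrees (angle between any of water_pot, glaze_jar's own z axis and vertical above 0.785 rad).
It fails at once if the water pot or the glaze jar is dropped (falls faster than 0.8 m/s, about 33 mm, with no finger on it) ((linear speed of water_pot above 0.8 m/s and not (contact force between the fingers and water_pot above 0.05 N)) or (linear speed of glaze_jar above 0.8 m/s and not (contact force between the fingers and glaze_jar above 0.05 N))).
It also fails if it takes over 128 s, if anything falls off the work surface, if the arm or the gripper's body presses on something with over 40 N, if the wrist force passes 120 N, or if a joint passes its speed limit or range.

## Working session

There is one attempt and no reset: what is moved stays moved. The work goes in short steps, Python scripts to look and compute and a tool call to move; the robot and the scene stay as the last step left them, time stands still between calls to the robot, and variables do not carry over. Pictures are saved under pics/ and viewed, about 12 in all and at most 16, crops included, and the job is handed in when it is done.

Besides the shell and the picture viewer there is one more tool, called after "Emit:" as name([rows], argument=value, ...), one row to a line, values as JSON. step_arm: Moves the arm, as the interface text tells. Its arguments: {"type":"object","properties":{"motion":{"type":"array","items":{"type":"array","items":{"type":"number"}}},"squeeze":{"type":"number"}},"required":["motion"]}

```bash
mkdir -p pics
cat > h.py <<'E'
import numpy as np, cv2
from plant import robot
def snap(cam,name,crop=None,scale=1):
    im=robot.capture(cam)
    if crop: x0,y0,x1,y1=crop; im=im[y0:y1,x0:x1]
    if scale!=1: im=cv2.resize(im,None,fx=scale,fy=scale,interpolation=cv2.INTER_CUBIC)
    cv2.imwrite('pics/'+name+'.png',im)
def px2w(cam,u,v,z):
    p=robot.camera_params(cam);K,R,t=map(np.array,(p['intrinsics'],p['R'],p['t']))
    d=R.T@np.linalg.inv(K)@np.array([u,v,1.]);c=-R.T@t
    return c+d*(z-c[2])/d[2]
def w2px(cam,X):
    p=robot.camera_params(cam);K,R,t=map(np.array,(p['intrinsics'],p['R'],p['t']))
    q=K@(R@np.array(X)+t);return q[:2]/q[2]
E
python3 - <<'E'
from h import *
np.set_printoptions(precision=3,suppress=True)
for c in('top','side'):
    snap(c,c+'0',None,1.4)
    p=robot.camera_params(c);print(p)
o=robot.get_obs();print(o)
E
```

```text
{'intrinsics': array([[535.715,   0.   , 278.084],
       [  0.   , 535.715, 208.895],
       [  0.   ,   0.   ,   1.   ]]), 'R': array([[-0.017, -1.   , -0.003],
       [-0.993,  0.017, -0.115],
       [ 0.115,  0.001, -0.993]]), 't': array([0.104, 0.558, 1.358])}
{'intrinsics': array([[453.252,   0.   , 276.644],
       [  0.   , 453.252, 207.451],
       [  0.   ,   0.   ,   1.   ]]), 'R': array([[-0.999, -0.044,  0.018],
       [-0.037,  0.485, -0.874],
       [ 0.03 , -0.873, -0.486]]), 't': array([ 0.527, -0.008,  1.469])}
{'time_s': 0.1, 'joint_pos': array([-1.349,  0.218,  1.615, -0.   ,  1.311, -0.112]), 'joint_vel': array([ 0.001, -0.003, -0.002, -0.002, -0.   ,  0.002]), 'joint_efforts': array([ -0.001, -39.808, -30.497,  -0.   ,   0.004,  -0.   ]), 'tool_pos': array([ 0.205, -0.59 ,  0.247]), 'tool_rot': array([[ 0.328, -0.945, -0.   ],
       [-0.945, -0.328,  0.002],
       [-0.002, -0.   , -1.   ]]), 'force': array([ 0.234,  0.09 , -0.139]), 'torque': array([-0.013,  0.015,  0.02 ]), 'finger_gap': 0.998605325884164}
```

View pics/top0.png

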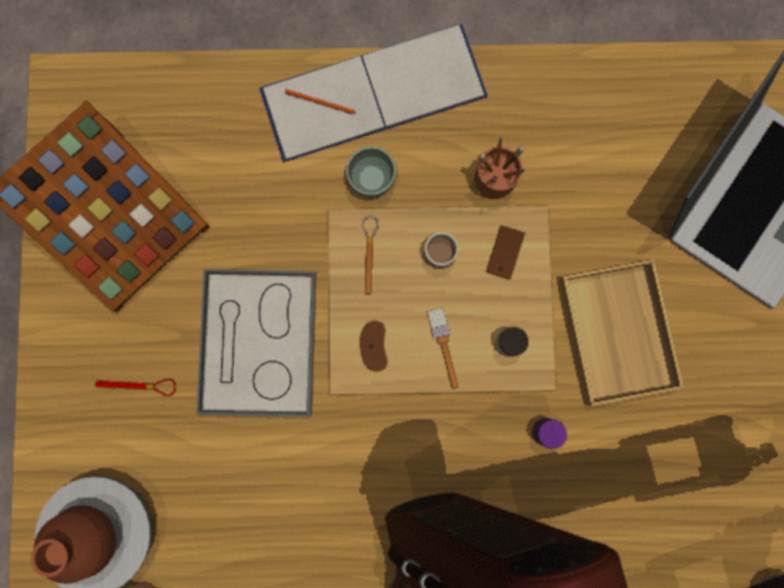

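View pics/side0.png

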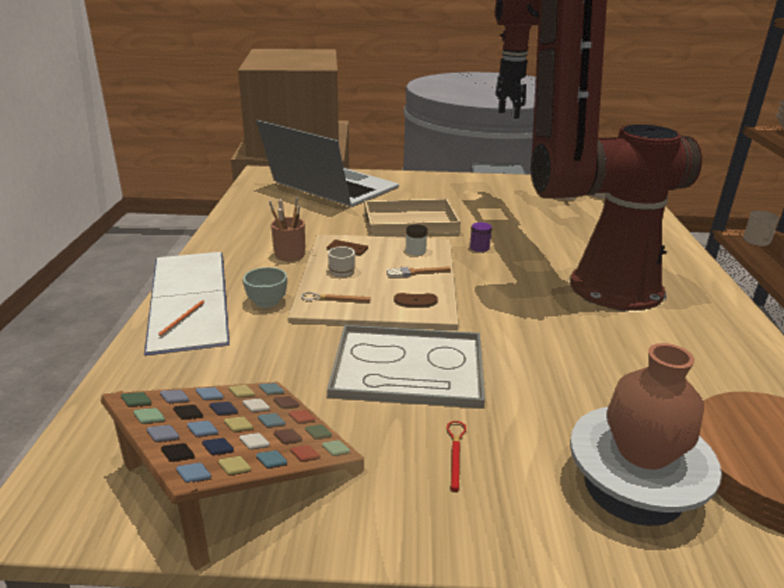

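The top view (×1.4) shows the tray at left (outlines: loop ~(229,340), kidney ~(275,310), circle ~(272,380)) and the board in the middle. On the board are the loop tool (370,255), kidney (373,346), pot (440,250), brush (442,347), jar (512,342) and straight rib (506,252). The box is at right (620,332). The side view agrees with this.

Run:
```python
from h import *
im=robot.capture('top'); cv2.imwrite('pics/raw.png',im)
def c(n,x0,y0,x1,y1,s): cv2.imwrite('pics/'+n+'.png',cv2.resize(im[y0:y1,x0:x1],None,fx=s,fy=s,interpolation=cv2.INTER_CUBIC))
c('A',135,145,335,295,4); c('B',290,145,490,295,4)
```

```text
(no output)
```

View pics/A.png

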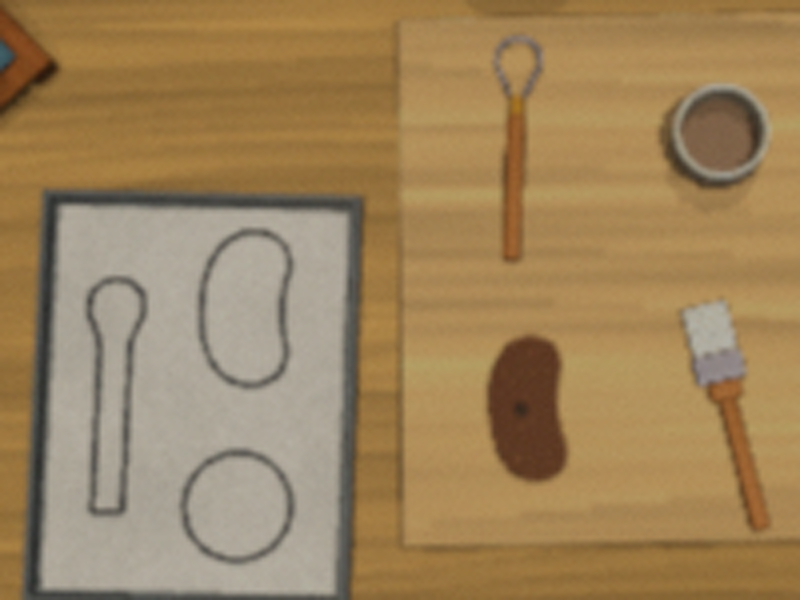

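View pics/B.png

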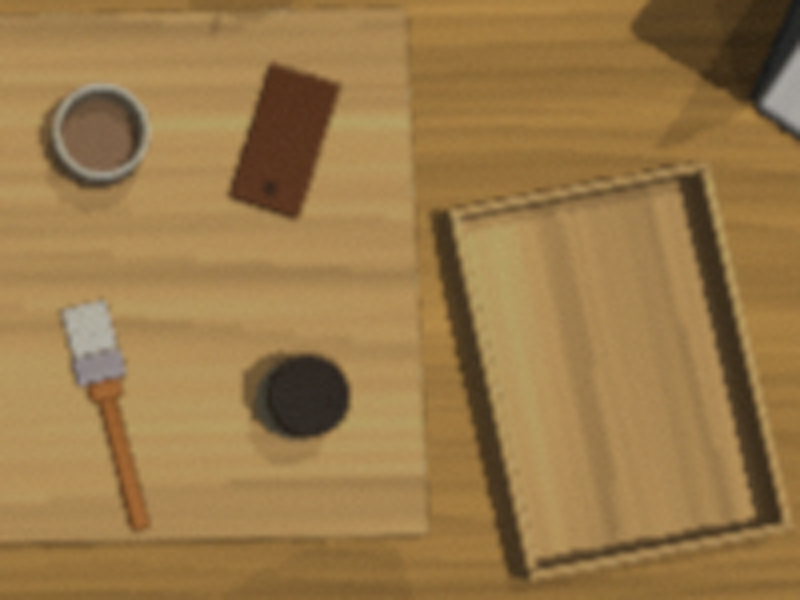

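Crop A (×4) shows loop outline ends at (117,278) and (107,513), kidney outline centre (246,308), circle (238,506). The objects there are loop tool (519,38)–(512,260), kidney x 488–567, y 335–481, pot rim (718,135) and brush (705,308)–(760,528). Crop B shows the jar lid at (308,396) and box corners (437,212), (706,168), (785,522), (528,578).

Run:
```python
from h import *
np.set_printoptions(precision=4,suppress=True)
A=lambda u,v,z:px2w('top',135+u/4-.375,145+v/4-.375,z)
B=lambda u,v,z:px2w('top',290+u/4-.375,145+v/4-.375,z)
def fit(L,W):
    L=np.array(L);W=np.array(W)[:,:2];l=L-L.mean(0);w=W-W.mean(0)
    th=np.arctan2((l[:,0]*w[:,1]-l[:,1]*w[:,0]).sum(),(l*w).sum());c,s=np.cos(th),np.sin(th);R=np.array([[c,-s],[s,c]])
    t=W.mean(0)-R@L.mean(0);return th,t,R,W-(L@R.T+t)
L=[(0,.055),(.06,-.03),(-.07,-.03)]
lt,lb=A(117,278,.006),A(107,513,.006)
W=[(lt+lb)/2,A(246,308,.006),A(238,506,.006)]
th,t,R,r=fit(L,W);print('tray',th,t,'\nres',r*1000, 'loop dir',np.arctan2(*(lt-lb)[[1,0]]))
for n,l in zip(('loop','kid','pot'),L):print(' target',n,R@np.array(l)+t)
print('tray corners',A(45,192,.018),R@[.135,.105]+t,A(362,198,.018),R@[.135,-.105]+t)
w=[B(437,212,.04),B(706,168,.04),B(785,522,.04),B(528,578,.04)]
th,t,R,r=fit([(.121,.086),(.121,-.086),(-.121,-.086),(-.121,.086)],w);print('box',th,t,'\nres',r*1000)
for l in((0,-.04),(0,.04),(0,.03)):print(' box pt',l,R@np.array(l)+t)
def line(n,a,b):print(n,'mid',(a+b)/2,'len',np.linalg.norm(a-b),'yaw',np.arctan2(*(a-b)[[1,0]]))
line('looptool',A(519,38,.02),A(512,260,.026))
line('brush',A(705,303,.024),A(760,528,.026))
print('pot',A(718,135,.065),'jar',B(308,396,.077))
im=cv2.imread('pics/raw.png')
m=(im.max(2)<125)&(im[:,:,2]>im[:,:,0]+15)
m[:, :252]=0;m[:,283:]=0;m[:225]=0;m[270:]=0
n,lab,st,_=cv2.connectedComponentsWithStats(m.astype(np.uint8));k=1+st[1:,4].argmax()
ys,xs=np.where(lab==k);P=np.array([px2w('top',x,y,.023)[:2] for x,y in zip(xs,ys)])
rc=cv2.minAreaRect((P*1000).astype(np.float32));print('kid rect',rc,len(P))
# PCA
d=P-P.mean(0);ev,V=np.linalg.eigh(d.T@d);v=V[:,1]*np.sign(V[0,1]);a=np.arctan2(v[1],v[0])
q=d@np.array([[np.cos(a),-np.sin(a)],[np.sin(a),np.cos(a)]]);print('kid PCA',P.mean(0),a,q.min(0),q.max(0))
mid=(q.min(0)+q.max(0))/2;print(P.mean(0)+np.array([[np.cos(a),-np.sin(a)],[np.sin(a),np.cos(a)]])@mid)
```

```text
tray -0.04269367923569788 [0.4741 0.3443] 
res [[ 0.3555  0.4876]
 [-0.2566 -0.041 ]
 [-0.0988 -0.4466]] loop dir -0.0347500063058773
 target loop [0.4765 0.3992]
 target kid [0.5328 0.3118]
 target pot [0.4029 0.3173]
tray corners [0.6104 0.4423 0.018 ] [0.6135 0.4434] [0.6028 0.2335 0.018 ] [0.6045 0.2336]
box 0.17673938822833624 [ 0.4796 -0.3269] 
res [[-1.0384  2.8787]
 [-5.5798 -3.128 ]
 [ 4.4025  2.3713]
 [ 2.2156 -2.122 ]]
 box pt (0, -0.04) [ 0.4866 -0.3662]
 box pt (0, 0.04) [ 0.4725 -0.2875]
 box pt (0, 0.03) [ 0.4743 -0.2973]
looptool mid [0.6334 0.1319 0.023 ] len 0.14895896064516687 yaw -0.04358284791144842
brush mid [ 0.4559 -0.0059  0.025 ] len 0.14932414215117676 yaw 0.21395001761415894
pot [0.6325 0.0015 0.065 ] jar [ 0.4634 -0.1244  0.077 ]
kid rect ((462.5247802734375, 127.86500549316406), (91.61808776855469, 46.9232063293457), 3.831962823867798) 550
kid PCA [0.4619 0.1271] 0.049510072302802736 [-0.0449 -0.0233] [0.0465 0.0242]
[0.4627 0.1276]
```

Emit:
step_arm([
  [-357,-397,0,0,0,0.334,100],
  [-357,-397,0,0,0,0.334,100],
  [-357,-397,0,0,0,0.334,100],
  [-357,-397,0,0,0,0.334,100],
  [-357,-397,0,0,0,0.334,100],
], squeeze=30)

```text
time_s: 0.57
tool_pos: [0.3057, -0.4061, 0.2477]
tool_rot: [[-0.001, -1.0, -0.001], [-1.0, 0.001, 0.003], [-0.003, 0.001, -1.0]]
force: [1.8, -0.4, 0.7]
finger_gap: 1.001
```

Emit:
step_arm([
  [-282,-157,90,0,0,0,100],
  [-282,-157,90,0,0,0,100],
  [-282,-157,90,0,0,0,100],
  [-282,-157,90,0,0,0,100],
  [-282,-157,90,0,0,0,100],
])

```text
time_s: 0.98
tool_pos: [0.4032, -0.2306, 0.1921]
tool_rot: [[-0.002, -1.0, -0.0], [-1.0, 0.002, 0.002], [-0.002, 0.0, -1.0]]
force: [1.0, -0.6, -0.6]
finger_gap: 1.002
```

Emit:
step_arm([
  [-111,-62,35,0,0,0,100],
  [-111,-62,35,0,0,0,100],
  [-111,-62,35,0,0,0,100],
  [-111,-62,35,0,0,0,100],
  [-111,-62,35,0,0,0,100],
])

```text
time_s: 1.4
tool_pos: [0.4651, -0.1169, 0.156]
tool_rot: [[0.003, -1.0, -0.003], [-1.0, -0.003, 0.004], [-0.004, 0.003, -1.0]]
force: [0.1, 0.2, 1.1]
finger_gap: 0.999
```

Emit:
step_arm([
  [7.5,2,40,0,0,0,100],
  [7.5,2,70,0,0,0,100],
  [7.5,2,101,0,0,0,100],
  [7.5,2,101,0,0,0,100],
  [7.5,2,101,0,0,0,100],
])

```text
time_s: 1.82
tool_pos: [0.4608, -0.1245, 0.0538]
tool_rot: [[0.002, -1.0, -0.007], [-1.0, -0.002, 0.005], [-0.005, 0.007, -1.0]]
force: [-0.2, -0.5, 0.6]
finger_gap: 0.995
```

Run:
```python
from h import *
o=robot.get_obs();print(o['tool_pos'],o['joint_pos'])
snap('side','jar',(230,130,390,250),5)
for c,X in (('side',(.4634,-.1244,.077)),):print(w2px(c,X))
```

```text
[ 0.46079378 -0.12452408  0.05376231] [-0.4122878   0.18027769  2.0752464   0.00246659  0.895008    1.15522189]
[297.30319744 162.91046883]
```

View pics/jar.png

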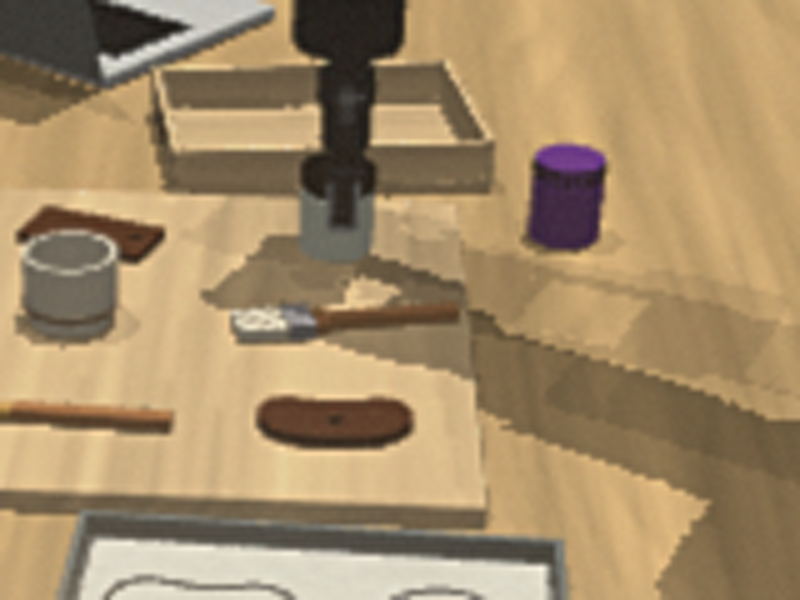

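The side crop (×5) shows the near finger at column 343 and the jar centre at about 337, so the fingers straddle the jar with about 2–3 mm offset. I close with a +x correction.

Emit:
step_arm([
  [0,-3,0,0,0,0,80],
  [0,-3,0,0,0,0,40],
  [0,-3,0,0,0,0,40],
  [0,-3,0,0,0,0,40],
  [0,-3,0,0,0,0,40],
], squeeze=35)

```text
time_s: 2.28
tool_pos: [0.4681, -0.1263, 0.0583]
tool_rot: [[0.002, -1.0, 0.002], [-1.0, -0.002, 0.001], [-0.001, -0.002, -1.0]]
force: [-0.6, -1.1, 5.6]
finger_gap: 0.591
```

Emit:
step_arm([
  [0,0,0,0,0,0,40],
  [0,0,0,0,0,0,40],
  [0,0,-20,0,0,0,40],
  [0,0,-45,0,0,0,40],
  [0,0,-70,0,0,0,40],
])

```text
time_s: 2.7
tool_pos: [0.4667, -0.1258, 0.1281]
tool_rot: [[0.002, -1.0, -0.001], [-1.0, -0.002, 0.002], [-0.002, 0.001, -1.0]]
force: [0.9, 0.5, -1.0]
finger_gap: 0.585
```

Emit:
step_arm([
  [40,-2,-10,0,0,0,40],
  [80,-4,-10,0,0,0,40],
  [120,-6,-10,0,0,0,40],
  [155,-7,-10,0,0,0,40],
  [172,-7,-10,0,0,0,40],
])

```text
time_s: 3.12
tool_pos: [0.4743, -0.3019, 0.1384]
tool_rot: [[0.0, -1.0, 0.0], [-1.0, -0.0, -0.001], [0.001, -0.0, -1.0]]
force: [0.9, -0.3, -0.5]
finger_gap: 0.591
```

Emit:
step_arm([
  [0,0,15,0,0,0,40],
  [0,0,35,0,0,0,40],
  [0,0,50,0,0,0,40],
  [0,0,60,0,0,0,40],
  [0,0,60,0,0,0,40],
])

```text
time_s: 3.53
tool_pos: [0.4721, -0.2997, 0.0753]
tool_rot: [[0.0, -1.0, -0.005], [-1.0, -0.0, 0.004], [-0.004, 0.005, -1.0]]
force: [0.4, -0.6, -2.4]
finger_gap: 0.59
```

Run:
```python
from h import *
o=robot.get_obs();print(o['tool_pos'],o['force'])
snap('top','jar2',(370,150,500,300),4)
```

```text
[ 0.47212032 -0.29973351  0.07527189] [ 0.39961046 -0.55940136 -2.42111672]
```

View pics/jar2.png

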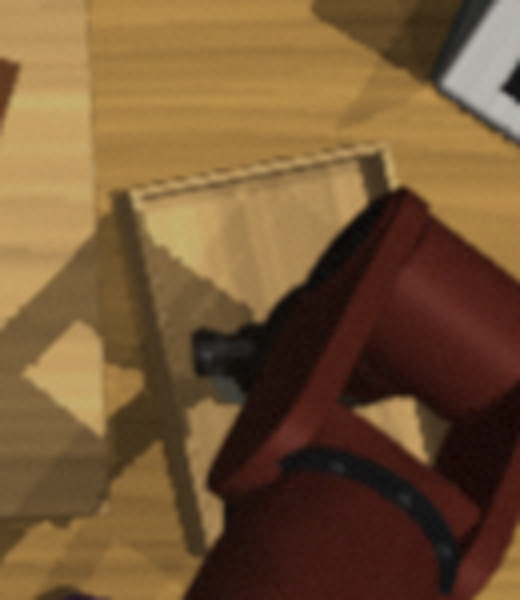

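The top crop (×4) shows the left finger at (205,352), well inside the left box wall at about (165,350). It is clear to lower.

Emit:
step_arm([
  [0,0,10,0,0,0,40],
  [0,0,20,0,0,0,40],
  [0,0,25,0,0,0,40],
  [0,0,25,0,0,0,40],
  [0,0,25,0,0,0,40],
])

```text
time_s: 4.0
tool_pos: [0.4728, -0.3001, 0.0514]
tool_rot: [[0.001, -1.0, -0.003], [-1.0, -0.001, 0.003], [-0.003, 0.003, -1.0]]
force: [-0.3, -1.2, -1.3]
finger_gap: 0.587
```

Emit:
step_arm([
  [0,0,1,0,0,0,40],
  [0,0,2,0,0,0,40],
  [0,0,2,0,0,0,40],
  [0,0,2,0,0,0,40],
  [0,0,2,0,0,0,40],
])

```text
time_s: 4.42
tool_pos: [0.4729, -0.3002, 0.0496]
tool_rot: [[0.001, -1.0, -0.003], [-1.0, -0.001, 0.002], [-0.002, 0.003, -1.0]]
force: [0.4, 0.1, -1.5]
finger_gap: 0.588
```

Emit:
step_arm([
  [0,0,1,0,0,0,40],
  [0,0,2,0,0,0,40],
  [0,0,2,0,0,0,40],
  [0,0,2,0,0,0,40],
  [0,0,2,0,0,0,40],
])

```text
time_s: 4.83
tool_pos: [0.473, -0.3003, 0.0493]
tool_rot: [[0.001, -1.0, -0.004], [-1.0, -0.001, 0.003], [-0.003, 0.004, -1.0]]
force: [-3.9, 2.1, 8.3]
finger_gap: 0.586
```

Emit:
step_arm([
  [0,0,1,0,0,0,40],
  [0,0,2,0,0,0,40],
  [0,0,2,0,0,0,40],
  [0,0,2,0,0,0,40],
  [0,0,2,0,0,0,40],
])

```text
time_s: 5.25
tool_pos: [0.4732, -0.3006, 0.0493]
tool_rot: [[0.001, -1.0, -0.004], [-1.0, -0.001, 0.003], [-0.003, 0.004, -1.0]]
force: [-4.4, 3.5, 11.3]
finger_gap: 0.587
```

Contact with the box floor at TCP z 0.049. Open partly and rise.

Emit:
step_arm([
  [0,0,0,0,0,0,66],
  [0,0,0,0,0,0,68],
  [0,0,0,0,0,0,70],
  [0,0,0,0,0,0,72],
  [0,0,0,0,0,0,72],
])

```text
time_s: 5.67
tool_pos: [0.4731, -0.3005, 0.049]
tool_rot: [[0.001, -1.0, -0.005], [-1.0, -0.001, 0.003], [-0.003, 0.004, -1.0]]
force: [-0.2, 0.1, -0.6]
finger_gap: 0.72
```

Emit:
step_arm([
  [0,0,-15,0,0,0,72],
  [0,0,-45,0,0,0,72],
  [0,0,-85,0,0,0,72],
  [0,0,-115,0,0,0,72],
  [0,0,-115,0,0,0,72],
])

```text
time_s: 6.08
tool_pos: [0.4778, -0.3042, 0.1719]
tool_rot: [[0.001, -1.0, 0.007], [-1.0, -0.001, -0.006], [0.006, -0.007, -1.0]]
force: [1.0, -1.3, 0.7]
finger_gap: 0.716
```

Emit:
step_arm([
  [-40,5,0,0,0,0,60],
  [-80,10,0,0,0,0,50],
  [-120,14,0,0,0,0,50],
  [-160,18,0,0,0,0,50],
  [-190,22,0,0,0,0,50],
])

```text
time_s: 6.5
tool_pos: [0.4544, -0.1115, 0.1697]
tool_rot: [[0.001, -1.0, 0.005], [-1.0, -0.001, -0.004], [0.004, -0.005, -1.0]]
force: [0.4, -0.1, 1.1]
finger_gap: 0.501
```

Emit:
step_arm([
  [-40,4,10,0,0,0,50],
  [-80,8,20,0,0,0,50],
  [-106,12,40,0,0,0,50],
  [-106,12,60,0,0,-0.107,50],
  [-106,12,70,0,0,-0.214,50],
])

```text
time_s: 6.92
tool_pos: [0.4402, -0.0037, 0.0964]
tool_rot: [[0.222, -0.975, 0.001], [-0.975, -0.222, -0.004], [0.004, -0.001, -1.0]]
force: [-1.1, -0.9, -0.1]
finger_gap: 0.496
```

Emit:
step_arm([
  [0,0,0,0,0,0,50],
  [0,0,0,0,0,0,50],
  [0,0,0,0,0,0,50],
  [0,0,0,0,0,0,50],
  [0,0,0,0,0,0,50],
])

```text
time_s: 7.33
tool_pos: [0.4412, -0.0042, 0.0974]
tool_rot: [[0.221, -0.975, 0.004], [-0.975, -0.221, -0.004], [0.005, -0.003, -1.0]]
force: [-0.3, 0.3, 1.0]
finger_gap: 0.5
```

Emit:
step_arm([
  [4.5,-2,25,0,0,0,50],
  [4.5,-2,45,0,0,0,50],
  [4.5,-2,58,0,0,0,50],
  [4.5,-2,63,0,0,0,50],
  [4.5,-2,63,0,0,0,50],
])

```text
time_s: 7.75
tool_pos: [0.4437, -0.0086, 0.0337]
tool_rot: [[0.219, -0.976, 0.002], [-0.976, -0.219, -0.004], [0.004, -0.001, -1.0]]
force: [-0.6, 0.3, -0.1]
finger_gap: 0.497
```

Emit:
step_arm([
  [0,0,0,0,0,0,30],
  [0,0,0,0,0,0,5],
  [0,0,0,0,0,0,5],
  [0,0,0,0,0,0,5],
  [0,0,0,0,0,0,5],
], squeeze=30)

```text
time_s: 8.17
tool_pos: [0.445, -0.0088, 0.035]
tool_rot: [[0.22, -0.976, 0.004], [-0.976, -0.22, -0.004], [0.005, -0.003, -1.0]]
force: [-1.1, -0.3, 5.2]
finger_gap: 0.124
```

Emit:
step_arm([
  [0,0,0,0,0,0,5],
  [0,0,-25,0,0,0,5],
  [0,0,-60,0,0,0,5],
  [0,0,-95,0,0,0,5],
  [0,0,-100,0,0,0,5],
])

```text
time_s: 8.58
tool_pos: [0.4488, -0.009, 0.1409]
tool_rot: [[0.22, -0.975, 0.015], [-0.976, -0.22, -0.006], [0.009, -0.014, -1.0]]
force: [0.9, -0.3, 1.3]
finger_gap: 0.126
```

Emit:
step_arm([
  [35,5,0,0,0,0,5],
  [75,10,0,0,0,0,5],
  [115,16,0,0,0,0,5],
  [155,22,0,0,0,0,5],
  [190,26,0,0,0,0,5],
])

```text
time_s: 9.0
tool_pos: [0.4647, -0.2021, 0.1419]
tool_rot: [[0.219, -0.976, 0.015], [-0.976, -0.219, -0.006], [0.01, -0.013, -1.0]]
force: [0.3, 0.8, -0.7]
finger_gap: 0.129
```

Emit:
step_arm([
  [35,5,0,0,0,0,5],
  [75,10,0,0,0,0,5],
  [115,16,0,0,0,0,5],
  [150,22,0,0,0,0,5],
  [160,23,0,0,0,0,5],
])

```text
time_s: 9.42
tool_pos: [0.4771, -0.3686, 0.143]
tool_rot: [[0.216, -0.976, 0.016], [-0.976, -0.216, -0.01], [0.013, -0.014, -1.0]]
force: [0.8, 0.5, -0.0]
finger_gap: 0.128
```

Run:
```python
from h import *
o=robot.get_obs();print(o['tool_pos'],o['force'],o['finger_gap'],o['joint_pos'])
a=robot.capture('top')[150:300,370:500];b=robot.capture('side')[130:230,230:360]
a=cv2.resize(a,None,fx=3,fy=3);b=cv2.resize(b,None,fx=3,fy=3)
c=np.zeros((450,780,3),np.uint8);c[:,:390]=a;c[:300,390:]=b;cv2.imwrite('pics/br.png',c)
```

```text
[ 0.47709437 -0.3685612   0.14303206] [ 0.7614924   0.45087866 -0.03959192] 0.12837321051209524 [-0.77621276  0.26852753  1.76126108  0.00489041  1.09340981  0.57476622]
```

View pics/br.png

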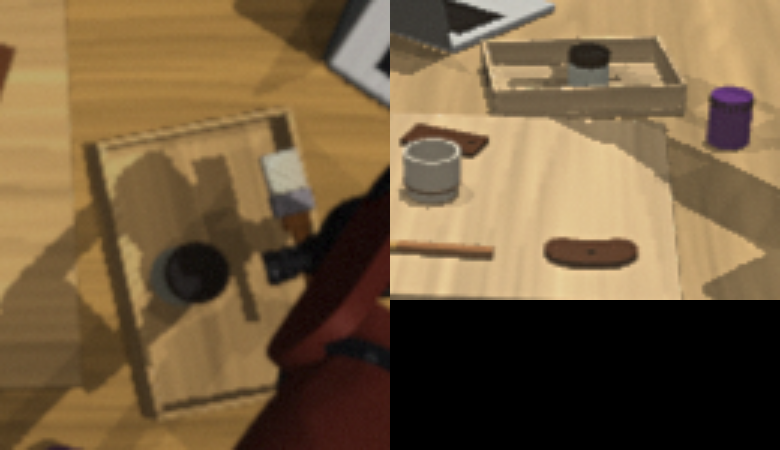

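The picture shows the jar standing in the box at (195,270) in the left panel, and the held brush with bristles at (288,165), level. Lower it now.

Emit:
step_arm([
  [0,0,30,0,0,0,5],
  [0,0,60,0,0,0,5],
  [0,0,90,0,0,0,5],
  [0,0,105,0,0,0,5],
  [0,0,112,0,0,0,5],
])

```text
time_s: 9.93
tool_pos: [0.4782, -0.3634, 0.0285]
tool_rot: [[0.218, -0.976, 0.014], [-0.976, -0.218, -0.004], [0.007, -0.012, -1.0]]
force: [0.1, -1.3, 2.4]
finger_gap: 0.121
```

Emit:
step_arm([
  [0,0,1,0,0,0,5],
  [0,0,2,0,0,0,5],
  [0,0,2,0,0,0,5],
  [0,0,2,0,0,0,5],
  [0,0,2,0,0,0,5],
])

```text
time_s: 10.35
tool_pos: [0.4783, -0.3629, 0.027]
tool_rot: [[0.218, -0.976, 0.014], [-0.976, -0.218, -0.004], [0.007, -0.012, -1.0]]
force: [-0.2, -1.6, -0.2]
finger_gap: 0.125
```

Emit:
step_arm([
  [0,0,1,0,0,0,5],
  [0,0,1,0,0,0,18],
  [0,0,1,0,0,0,25],
  [0,0,1,0,0,0,25],
  [0,0,1,0,0,0,25],
])

```text
time_s: 10.77
tool_pos: [0.4787, -0.3636, 0.0266]
tool_rot: [[0.218, -0.976, 0.015], [-0.976, -0.218, -0.005], [0.008, -0.013, -1.0]]
force: [0.1, -1.7, 2.2]
finger_gap: 0.249
```

Emit:
step_arm([
  [0,0,-15,0,0,0,25],
  [0,0,-50,0,0,0,25],
  [0,0,-90,0,0,0,25],
  [0,0,-130,0,0,0,25],
  [0,0,-150,0,0,0,25],
])

```text
time_s: 11.18
tool_pos: [0.4782, -0.3643, 0.1819]
tool_rot: [[0.218, -0.976, 0.02], [-0.976, -0.218, -0.01], [0.014, -0.017, -1.0]]
force: [0.9, -0.6, 0.6]
finger_gap: 0.25
```

```bash
cat >> h.py <<'E'
from scipy.spatial.transform import Rotation as Ro
def go(x,y,z,yaw=0):
    "shift mm and rotvec to a pointing-down pose; yaw=object x-axis angle, jaws across it"
    o=robot.get_obs();R=np.array(o['tool_rot']);c,s=np.cos(yaw),np.sin(yaw)
    T=np.array([[s,-c,0],[-c,-s,0],[0,0,-1.]])
    print(np.round(R.T@(np.array([x,y,z])-o['tool_pos'])*1000,1),np.round(Ro.from_matrix(R.T@T).as_rotvec(),3),'z',o['tool_pos'][2])
E
python3 -c "
from h import *
go(.6325,.0015,.16)"
```

```text
[-323.6 -230.    21.3] [-0.018 -0.012  0.22 ] z 0.18189971202020241
```

Emit:
step_arm([
  [-33,-23,2,0,0,0,100],
  [-66,-46,4,-0.009,-0.006,0.11,100],
  [-99,-69,6,-0.018,-0.012,0.22,100],
  [-132,-92,8,-0.018,-0.012,0.22,100],
  [-165,-115,10,-0.018,-0.012,0.22,100],
])

```text
time_s: 11.6
tool_pos: [0.5546, -0.1764, 0.1713]
tool_rot: [[-0.001, -1.0, -0.0], [-1.0, 0.001, 0.001], [-0.001, 0.0, -1.0]]
force: [0.4, -0.5, -0.1]
finger_gap: 0.941
```

```bash
python3 -c "
from h import *
go(.6325,.0015,.16)"
```

```text
[-178.   -77.7   11.4] [ 0.     0.001 -0.001] z 0.17128498705476816
```

Emit:
step_arm([
  [-38,-17,2,0,0,0,100],
  [-76,-34,4,0,0,0,100],
  [-114,-51,6,0,0,0,100],
  [-150,-68,10,0,0,0,100],
  [-178,-78,11,0,0,0,100],
])

```text
time_s: 12.02
tool_pos: [0.6332, 0.005, 0.1595]
tool_rot: [[0.0, -1.0, -0.001], [-1.0, -0.0, 0.002], [-0.002, 0.001, -1.0]]
force: [0.7, 0.3, -0.1]
finger_gap: 0.999
```

Emit:
step_arm([
  [0,0,0,0,0,0,100],
  [0,0,0,0,0,0,100],
  [0,0,10,0,0,0,100],
  [0,0,25,0,0,0,100],
  [0,0,40,0,0,0,100],
])

```text
time_s: 12.43
tool_pos: [0.6329, 0.0031, 0.1191]
tool_rot: [[-0.002, -1.0, -0.001], [-1.0, 0.002, 0.001], [-0.001, 0.001, -1.0]]
force: [0.2, 0.1, -0.6]
finger_gap: 1.003
```

```bash
python3 -c "
from h import *
go(.6325,.0015,.047)"
```

```text
[ 1.7  0.3 72.1] [ 0.001  0.001 -0.002] z 0.11910547515574135
```

Emit:
step_arm([
  [1.7,0,20,0,0,0,100],
  [1.7,0,38,0,0,0,100],
  [1.7,0,55,0,0,0,100],
  [1.7,0,68,0,0,0,100],
  [1.7,0,72,0,0,0,100],
])

```text
time_s: 12.85
tool_pos: [0.6298, 0.0, 0.0436]
tool_rot: [[-0.004, -1.0, -0.007], [-1.0, 0.004, 0.002], [-0.002, 0.007, -1.0]]
force: [-0.5, 0.2, -0.7]
finger_gap: 1.004
```

Emit:
step_arm([
  [0,0,0,0,0,0,90],
  [0,0,0,0,0,0,75],
  [0,0,0,0,0,0,60],
  [0,0,0,0,0,0,55],
  [0,0,0,0,0,0,55],
], squeeze=35)

```text
time_s: 13.27
tool_pos: [0.6304, 0.0, 0.0444]
tool_rot: [[-0.004, -1.0, -0.005], [-1.0, 0.004, 0.002], [-0.002, 0.005, -1.0]]
force: [-0.3, 0.4, -1.6]
finger_gap: 0.722
```

Emit:
step_arm([
  [0,0,0,0,0,0,55],
  [0,0,0,0,0,0,55],
  [0,0,0,0,0,0,55],
  [0,0,-6,0,0,0,55],
  [0,0,-12,0,0,0,55],
])

```text
time_s: 13.68
tool_pos: [0.6299, 0.0002, 0.0562]
tool_rot: [[-0.004, -1.0, -0.007], [-1.0, 0.004, 0.002], [-0.002, 0.007, -1.0]]
force: [0.1, 0.2, -2.0]
finger_gap: 0.719
```

Run:
```python
from h import *
o=robot.get_obs();print(o['tool_pos'],o['force'],o['finger_gap'])
snap('side','pot',(190,140,340,240),5)
```

```text
[6.29861801e-01 1.60457879e-04 5.62156408e-02] [ 0.08016972  0.22796793 -1.95465658] 0.7191313422085692
```

View pics/pot.png

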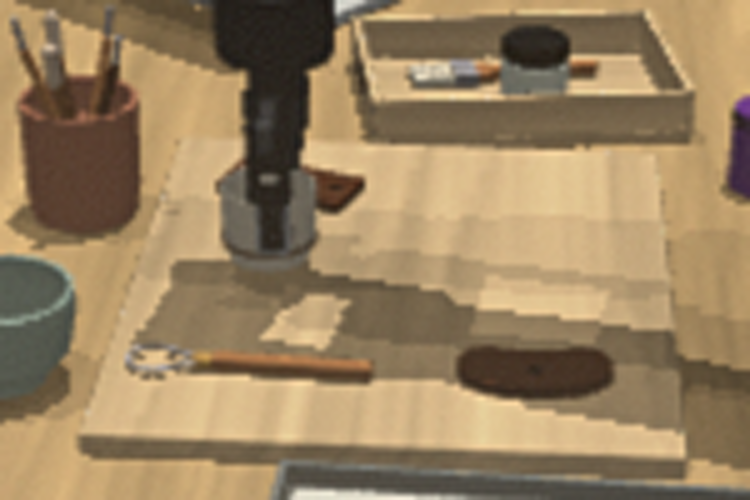

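The side crop shows the pot held upright and lifted (centre col 268, finger col 272). In the box the jar is standing and the brush lies flat. Now to the tray.

Emit:
step_arm([
  [0,0,-20,0,0,0,55],
  [0,0,-40,0,0,0,55],
  [-10,7,-60,0,0,0,55],
  [-30,22,-75,0,0,0,55],
  [-55,40,-80,0,0,0,55],
])

```text
time_s: 14.15
tool_pos: [0.5952, 0.0542, 0.143]
tool_rot: [[-0.006, -1.0, 0.005], [-1.0, 0.006, 0.001], [-0.001, -0.005, -1.0]]
force: [1.1, 0.9, -0.8]
finger_gap: 0.72
```

```bash
python3 -c "
from h import *
go(.400,.316,.135,-.043)"
```

```text
[-260.5  196.9    7.2] [-0.005  0.001  0.037] z 0.14304795893546574
```

Emit:
step_arm([
  [-28,21,1,0,0,0,55],
  [-58,44,2,0,0,0,55],
  [-88,67,3,0,0,0,55],
  [-118,90,4,0,0,0.02,55],
  [-148,113,5,-0.005,0.001,0.037,55],
])

```text
time_s: 14.57
tool_pos: [0.4821, 0.2042, 0.1384]
tool_rot: [[-0.045, -0.999, 0.002], [-0.999, 0.045, 0.001], [-0.001, -0.002, -1.0]]
force: [0.4, 0.1, -2.2]
finger_gap: 0.722
```

```bash
python3 -c "
from h import *
go(.400,.316,.135,-.043)"
```

```text
[-108.1   87.1    3.3] [-0.002  0.001 -0.002] z 0.13840779075051937
```

Emit:
step_arm([
  [-28,22,1,0,0,0,55],
  [-55,44,2,0,0,0,55],
  [-82,66,3,0,0,0,55],
  [-102,82,3,0,0,0,55],
  [-108,87,3,0,0,0,55],
])

```text
time_s: 14.98
tool_pos: [0.3978, 0.3186, 0.1359]
tool_rot: [[-0.041, -0.999, 0.001], [-0.999, 0.041, 0.002], [-0.002, -0.001, -1.0]]
force: [0.1, -0.1, -1.8]
finger_gap: 0.719
```

Emit:
step_arm([
  [0,0,5,0,0,0,55],
  [0,0,20,0,0,0,55],
  [0,0,40,0,0,0,55],
  [0,0,55,0,0,0,55],
  [0,0,60,0,0,0,55],
])

```text
time_s: 15.4
tool_pos: [0.397, 0.3168, 0.0735]
tool_rot: [[-0.042, -0.999, -0.002], [-0.999, 0.042, -0.001], [0.001, 0.002, -1.0]]
force: [-0.4, -0.9, -2.9]
finger_gap: 0.719
```

```bash
python3 -c "
from h import *
go(.400,.316,.0365,-.043)
print(robot.get_obs()['joint_pos'])"
```

```text
[ 0.6 -3.  37. ] [ 0.002 -0.001  0.001] z 0.07349049436147388
[5.34841110e-01 1.98912549e-01 2.00374143e+00 5.93826363e-04
 9.40748302e-01 2.14772612e+00]
```

Emit:
step_arm([
  [0.6,-3,12,0,0,0,55],
  [0.6,-3,24,0,0,0,55],
  [0.6,-3,33,0,0,0,55],
  [0.6,-3,36,0,0,0,55],
  [0.6,-3,36,0,0,0,55],
])

```text
time_s: 15.82
tool_pos: [0.3994, 0.3154, 0.0366]
tool_rot: [[-0.043, -0.999, -0.004], [-0.999, 0.043, -0.002], [0.002, 0.004, -1.0]]
force: [0.5, 0.3, -2.8]
finger_gap: 0.722
```

Emit:
step_arm([
  [0,0,1,0,0,0,55],
  [0,0,2,0,0,0,55],
  [0,0,2,0,0,0,55],
  [0,0,2,0,0,0,55],
  [0,0,2,0,0,0,55],
])

```text
time_s: 16.23
tool_pos: [0.3997, 0.3156, 0.035]
tool_rot: [[-0.043, -0.999, -0.003], [-0.999, 0.043, -0.001], [0.001, 0.003, -1.0]]
force: [-0.5, 0.6, -1.3]
finger_gap: 0.721
```

Run:
```python
from h import *
go(.400,.316,.0365,-.043); print(robot.get_obs()['force'])
```

```text
[-0.4 -0.3 -1.5] [ 0.003 -0.001  0.   ] z 0.03501986354446836
[-0.52808828  0.62058616 -1.34998906]
```

Near contact; lower 1 mm more, then open gradually and rise.

Emit:
step_arm([
  [0,0,1,0,0,0,55],
  [0,0,1,0,0,0,55],
  [0,0,1,0,0,0,78],
  [0,0,1,0,0,0,90],
  [0,0,1,0,0,0,95],
])

```text
time_s: 16.65
tool_pos: [0.4001, 0.3159, 0.0344]
tool_rot: [[-0.043, -0.999, -0.002], [-0.999, 0.043, -0.001], [0.001, 0.002, -1.0]]
force: [0.7, 0.8, -0.3]
finger_gap: 0.948
```

Emit:
step_arm([
  [0,0,0,0,0,0,95],
  [0,0,-15,0,0,0,95],
  [0,0,-45,0,0,0,95],
  [0,0,-80,0,0,0,95],
  [0,0,-100,0,0,0,95],
])

```text
time_s: 17.07
tool_pos: [0.4018, 0.3169, 0.1378]
tool_rot: [[-0.043, -0.999, 0.002], [-0.999, 0.043, 0.002], [-0.002, -0.002, -1.0]]
force: [0.7, 1.0, -0.3]
finger_gap: 0.952
```

Run:
```python
from h import *
go(.463,.1285,.135,.055)
```

```text
[185.6 -69.2   2.6] [-0.002  0.002 -0.098] z 0.13778280701654202
```

Emit:
step_arm([
  [35,-13,0,0,0,0,95],
  [75,-28,0,0,0,-0.05,95],
  [115,-43,0,0,0,-0.098,95],
  [155,-58,0,0,0,-0.1,95],
  [184,-69,0,0,0,-0.1,95],
])

```text
time_s: 17.48
tool_pos: [0.4635, 0.1278, 0.1381]
tool_rot: [[0.057, -0.998, 0.003], [-0.998, -0.057, 0.001], [-0.001, -0.003, -1.0]]
force: [0.2, 0.4, -0.2]
finger_gap: 0.949
```

Emit:
step_arm([
  [0,0,0,0,0,0,90],
  [0,0,0,0,0,0,90],
  [0,0,20,0,0,0,90],
  [0,0,40,0,0,0,90],
  [0,0,55,0,0,0,90],
])

```text
time_s: 17.9
tool_pos: [0.4629, 0.1291, 0.0822]
tool_rot: [[0.058, -0.998, 0.002], [-0.998, -0.058, 0.002], [-0.002, -0.003, -1.0]]
force: [0.1, -0.0, -0.3]
finger_gap: 0.901
```

Run:
```python
from h import *
go(.463,.130,.0315,.058)
```

```text
[-0.8 -0.  50.7] [-0.003  0.002  0.   ] z 0.0821571765028431
```

Emit:
step_arm([
  [-0.8,0,15,0,0,0,75],
  [-0.8,0,30,0,0,0,70],
  [-0.8,0,43,0,0,0,70],
  [-0.8,0,50,0,0,0,70],
  [-0.8,0,50,0,0,0,70],
])

```text
time_s: 18.32
tool_pos: [0.4609, 0.1309, 0.0304]
tool_rot: [[0.06, -0.998, -0.002], [-0.998, -0.06, 0.002], [-0.002, 0.002, -1.0]]
force: [-0.6, -1.0, 0.1]
finger_gap: 0.696
```

Emit:
step_arm([
  [0,0,0,0,0,0,60],
  [0,0,0,0,0,0,45],
  [0,0,0,0,0,0,40],
  [0,0,0,0,0,0,40],
  [0,0,0,0,0,0,40],
], squeeze=25)

```text
time_s: 18.73
tool_pos: [0.4614, 0.131, 0.031]
tool_rot: [[0.06, -0.998, -0.0], [-0.998, -0.06, 0.002], [-0.002, 0.0, -1.0]]
force: [0.0, -0.2, -0.3]
finger_gap: 0.518
```

Emit:
step_arm([
  [0,0,0,0,0,0,40],
  [0,0,-10,0,0,0,40],
  [0,0,-30,0,0,0,40],
  [0,0,-60,0,0,0,40],
  [0,0,-80,0,0,0,40],
])

```text
time_s: 19.15
tool_pos: [0.4621, 0.1309, 0.1135]
tool_rot: [[0.06, -0.998, 0.001], [-0.998, -0.06, 0.002], [-0.002, -0.001, -1.0]]
force: [1.3, -0.1, 0.2]
finger_gap: 0.521
```

```bash
python3 - <<'E'
from h import *
a=robot.capture('top')[140:300,140:350];b=robot.capture('side')[170:290,190:370]
a=cv2.resize(a,None,fx=2.6,fy=2.6);b=cv2.resize(b,None,fx=2.6,fy=2.6)
c=np.zeros((600,800,3),np.uint8);cv2.imwrite('pics/k1.png',np.vstack([np.hstack([a,np.zeros((a.shape[0],1,3),np.uint8)]),np.pad(b,((0,0),(0,a.shape[1]+1-b.shape[1]),(0,0)))])[:750])
E
python3 -c "
import cv2;i=cv2.imread('pics/k1.png');print(i.shape);cv2.imwrite('pics/k1.png',cv2.resize(i,None,fx=.82,fy=.82) if i.shape[0]>600 else i)"
```

```text
(728, 547, 3)
```

View pics/k1.png

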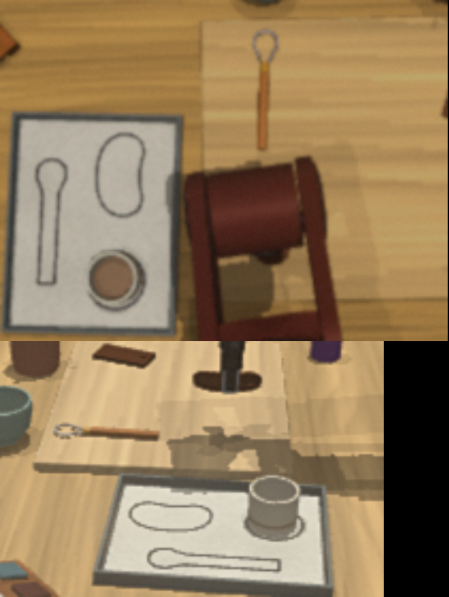

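Held kidney is level (side panel (228,381)), and the pot sits upright on its circle. Carry the rib to its outline.

Run:
```python
from h import *
go(.531,.3146,.11,-.043)
```

```text
[-179.   -76.5    7.2] [-0.009  0.003  0.103] z 0.11605288266846234
```

Emit:
step_arm([
  [-35,-15,1,0,0,0,40],
  [-72,-31,3,-0.004,0,0.05,40],
  [-109,-47,4,-0.006,0,0.1,40],
  [-146,-63,6,-0.006,0,0.103,40],
  [-176,-76,7,-0.006,0,0.103,40],
])

```text
time_s: 19.67
tool_pos: [0.5309, 0.3138, 0.1096]
tool_rot: [[-0.043, -0.999, 0.003], [-0.999, 0.043, 0.003], [-0.003, -0.003, -1.0]]
force: [0.4, -0.1, -0.3]
finger_gap: 0.52
```

Emit:
step_arm([
  [0,0,0,0,0,0,40],
  [0,0,10,0,0,0,40],
  [0,0,30,0,0,0,40],
  [0,0,45,0,0,0,40],
  [0,0,50,0,0,0,40],
])

```text
time_s: 20.08
tool_pos: [0.5275, 0.3112, 0.0554]
tool_rot: [[-0.044, -0.999, -0.004], [-0.999, 0.044, -0.001], [0.001, 0.004, -1.0]]
force: [-1.5, 0.4, -0.7]
finger_gap: 0.522
```

Run:
```python
from h import *
go(.531,.3146,.0215,-.043)
```

```text
[-3.6 -3.4 33.8] [ 0.004 -0.001 -0.001] z 0.05536646647583062
```

Emit:
step_arm([
  [-3.6,-3.4,12,0,0,0,40],
  [-3.6,-3.4,24,0,0,0,40],
  [-3.6,-3.4,31,0,0,0,40],
  [-3.6,-3.4,33,0,0,0,40],
  [-3.6,-3.4,33,0,0,0,40],
])

```text
time_s: 20.5
tool_pos: [0.5306, 0.314, 0.022]
tool_rot: [[-0.044, -0.999, -0.005], [-0.999, 0.044, -0.001], [0.001, 0.005, -1.0]]
force: [-0.1, 0.6, -0.7]
finger_gap: 0.519
```

Emit:
step_arm([
  [0,0,0,0,0,0,40],
  [0,0,0,0,0,0,40],
  [0,0,0,0,0,0,40],
  [0,0,0,0,0,0,40],
  [0,0,0,0,0,0,40],
])

```text
time_s: 20.92
tool_pos: [0.5308, 0.3142, 0.0224]
tool_rot: [[-0.044, -0.999, -0.005], [-0.999, 0.044, -0.001], [0.001, 0.004, -1.0]]
force: [-0.1, 0.6, -0.0]
finger_gap: 0.523
```

Run:
```python
from h import *
go(.531,.3146,.021,-.043)
```

```text
[-0.4 -0.1  1.4] [ 0.004 -0.001 -0.001] z 0.022381474247552685
```

Emit:
step_arm([
  [0,0,1.2,0,0,0,40],
  [0,0,1.2,0,0,0,40],
  [0,0,1.2,0,0,0,58],
  [0,0,1.2,0,0,0,65],
  [0,0,1.2,0,0,0,68],
])

```text
time_s: 21.33
tool_pos: [0.5309, 0.3143, 0.0212]
tool_rot: [[-0.044, -0.999, -0.005], [-0.999, 0.044, -0.001], [0.001, 0.004, -1.0]]
force: [0.6, -0.2, 0.1]
finger_gap: 0.687
```

Emit:
step_arm([
  [0,0,0,0,0,0,68],
  [0,0,-15,0,0,0,68],
  [0,0,-45,0,0,0,60],
  [0,0,-80,0,0,0,50],
  [0,0,-105,0,0,0,50],
])

```text
time_s: 21.75
tool_pos: [0.5323, 0.3148, 0.1299]
tool_rot: [[-0.044, -0.999, -0.002], [-0.999, 0.044, 0.001], [-0.001, 0.002, -1.0]]
force: [0.9, -0.4, 0.9]
finger_gap: 0.499
```

Run:
```python
from h import *
go(.6185,.1325,.12,-.044)
```

```text
[178.3 -94.2   9.6] [ 0.002  0.001 -0.   ] z 0.12988827552171
```

Emit:
step_arm([
  [34,-18,1,0,0,0,50],
  [70,-37,2,0,0,0,50],
  [107,-56,4,0,0,0,50],
  [144,-75,6,0,0,0,50],
  [176,-93,9,0,0,0,50],
])

```text
time_s: 22.17
tool_pos: [0.6187, 0.1327, 0.1226]
tool_rot: [[-0.044, -0.999, 0.001], [-0.999, 0.044, 0.0], [-0.0, -0.001, -1.0]]
force: [0.8, 0.2, 0.5]
finger_gap: 0.504
```

Emit:
step_arm([
  [0,0,0,0,0,0,50],
  [0,0,0,0,0,0,50],
  [0,0,15,0,0,0,50],
  [0,0,30,0,0,0,50],
  [0,0,40,0,0,0,50],
])

```text
time_s: 22.58
tool_pos: [0.6177, 0.1341, 0.0822]
tool_rot: [[-0.043, -0.999, -0.0], [-0.999, 0.043, 0.001], [-0.001, 0.0, -1.0]]
force: [-0.0, -0.3, 0.1]
finger_gap: 0.498
```

Run:
```python
from h import *
go(.6185,.1325,.034,-.044)
a=robot.capture('top')[170:300,140:240];cv2.imwrite('pics/tr.png',cv2.resize(a,None,fx=4.5,fy=4.5,interpolation=cv2.INTER_CUBIC))
```

```text
[ 1.6 -0.9 48.2] [0.    0.001 0.001] z 0.08219966616465844
```

View pics/tr.png

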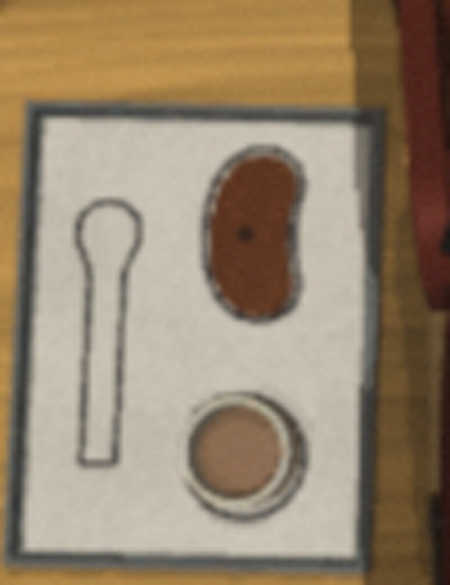

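The tray crop (×4.5) shows the kidney nested inside its outline and the pot rim at (242,452) on the circle. Continue with the loop tool.

Emit:
step_arm([
  [1.6,-1,16,0,0,0,45],
  [1.6,-1,32,0,0,0,40],
  [1.6,-1,43,0,0,0,40],
  [1.6,-1,48,0,0,0,40],
  [1.6,-1,48,0,0,0,40],
])

```text
time_s: 23.05
tool_pos: [0.6163, 0.133, 0.032]
tool_rot: [[-0.042, -0.999, -0.006], [-0.999, 0.042, 0.0], [-0.0, 0.006, -1.0]]
force: [0.5, 0.6, -0.3]
finger_gap: 0.402
```

Emit:
step_arm([
  [0,0,0,0,0,0,25],
  [0,0,0,0,0,0,5],
  [0,0,0,0,0,0,5],
  [0,0,0,0,0,0,5],
  [0,0,0,0,0,0,5],
], squeeze=30)

```text
time_s: 23.47
tool_pos: [0.6169, 0.1333, 0.0328]
tool_rot: [[-0.042, -0.999, -0.004], [-0.999, 0.042, 0.001], [-0.001, 0.004, -1.0]]
force: [-0.4, 1.6, 2.4]
finger_gap: 0.127
```

Emit:
step_arm([
  [0,0,0,0,0,0,5],
  [0,0,-15,0,0,0,5],
  [0,0,-40,0,0,0,5],
  [0,0,-70,0,0,0,5],
  [0,0,-85,0,0,0,5],
])

```text
time_s: 23.88
tool_pos: [0.619, 0.1333, 0.1219]
tool_rot: [[-0.042, -0.999, 0.0], [-0.999, 0.042, 0.001], [-0.001, -0.0, -1.0]]
force: [1.6, 0.3, 0.6]
finger_gap: 0.127
```

Run:
```python
from h import *
snap('side','lt',(180,140,340,260),4)
# TCP target = outline origin + (grasp - tool origin), computed for measured grasp below
print(robot.get_obs()['tool_pos'])
```

```text
[0.62118262 0.13353768 0.12506148]
```

View pics/lt.png

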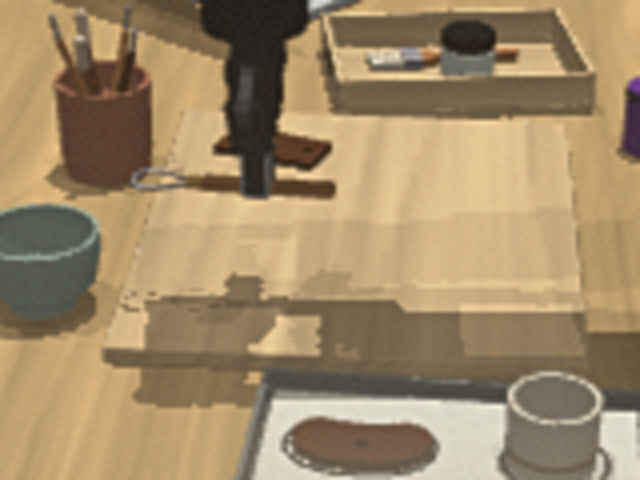

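The side crop shows the loop tool held level (loop at (160,180), handle end (333,188)). Carry it to its outline.

Run:
```python
from h import *
go(.459,.3998,.12,-.043)
```

```text
[-259.2  173.3    4.6] [-0.006  0.002  0.001] z 0.12506148283237434
```

Emit:
step_arm([
  [-30,20,1,0,0,0,5],
  [-60,40,2,0,0,0,5],
  [-90,60,3,0,0,0,5],
  [-120,80,3,0,0,0,5],
  [-150,100,4,0,0,0,5],
])

```text
time_s: 24.35
tool_pos: [0.5263, 0.2884, 0.1207]
tool_rot: [[-0.043, -0.999, 0.005], [-0.999, 0.043, 0.002], [-0.002, -0.005, -1.0]]
force: [0.9, 1.2, 0.1]
finger_gap: 0.13
```

Run:
```python
from h import *
go(.459,.3998,.12,-.043)
```

```text
[-108.4   72.     0.5] [-0.005  0.002  0.   ] z 0.12067156251735589
```

Emit:
step_arm([
  [-30,20,0,0,0,0,5],
  [-60,40,0,0,0,0,5],
  [-88,58,0,0,0,0,5],
  [-106,70,0,-0.005,0.002,0,5],
  [-108,72,0,-0.005,0.002,0,5],
])

```text
time_s: 24.77
tool_pos: [0.4562, 0.4023, 0.1202]
tool_rot: [[-0.039, -0.999, -0.001], [-0.999, 0.039, 0.0], [-0.0, 0.001, -1.0]]
force: [-0.3, -0.3, -0.3]
finger_gap: 0.129
```

Emit:
step_arm([
  [0,0,5,0,0,0,5],
  [0,0,20,0,0,0,5],
  [0,0,40,0,0,0,5],
  [0,0,55,0,0,0,5],
  [0,0,60,0,0,0,5],
])

```text
time_s: 25.18
tool_pos: [0.4547, 0.3995, 0.0567]
tool_rot: [[-0.04, -0.999, -0.006], [-0.999, 0.04, -0.004], [0.004, 0.006, -1.0]]
force: [-0.8, -1.7, -0.4]
finger_gap: 0.128
```

Run:
```python
from h import *
go(.459,.3998,.024,-.043)
```

```text
[-0.6 -4.5 32.6] [ 0.006 -0.004  0.003] z 0.05665021084319065
```

Emit:
step_arm([
  [-0.6,-4.5,12,0.006,-0.004,0.003,5],
  [-0.6,-4.5,22,0.006,-0.004,0.003,5],
  [-0.6,-4.5,30,0.006,-0.004,0.003,5],
  [-0.6,-4.5,32,0.006,-0.004,0.003,5],
  [-0.6,-4.5,32,0.006,-0.004,0.003,5],
])

```text
time_s: 25.6
tool_pos: [0.4586, 0.3991, 0.0239]
tool_rot: [[-0.044, -0.999, -0.001], [-0.999, 0.044, -0.001], [0.001, 0.001, -1.0]]
force: [-0.0, 0.4, -0.4]
finger_gap: 0.124
```

Emit:
step_arm([
  [0,0,0,0,0,0,5],
  [0,0,0,0,0,0,5],
  [0,0,0,0,0,0,5],
  [0,0,0,0,0,0,5],
  [0,0,0,0,0,0,5],
])

```text
time_s: 26.02
tool_pos: [0.4589, 0.3995, 0.0245]
tool_rot: [[-0.043, -0.999, -0.001], [-0.999, 0.043, -0.0], [0.0, 0.001, -1.0]]
force: [-0.4, -0.7, -0.2]
finger_gap: 0.129
```

Run:
```python
from h import *
go(.459,.3998,.023,-.043);print(robot.get_obs()['force'])
```

```text
[-0.3 -0.1  1.5] [ 0.001 -0.    -0.   ] z 0.024455402979443732
[-0.39392645 -0.68306616 -0.18490677]
```

Emit:
step_arm([
  [0,0,1.5,0,0,0,5],
  [0,0,1.5,0,0,0,5],
  [0,0,1.5,0,0,0,20],
  [0,0,1.5,0,0,0,30],
  [0,0,1.5,0,0,0,30],
])

```text
time_s: 26.43
tool_pos: [0.4589, 0.3995, 0.023]
tool_rot: [[-0.043, -0.999, -0.0], [-0.999, 0.043, -0.0], [0.0, 0.0, -1.0]]
force: [-0.2, 0.1, 0.9]
finger_gap: 0.296
```

Emit:
step_arm([
  [0,0,0,0,0,0,30],
  [0,0,-15,0,0,0,30],
  [0,0,-45,0,0,0,30],
  [0,0,-85,0,0,0,30],
  [0,0,-125,0,0,0,30],
])

```text
time_s: 26.85
tool_pos: [0.4578, 0.3987, 0.1478]
tool_rot: [[-0.043, -0.999, -0.004], [-0.999, 0.043, -0.002], [0.002, 0.003, -1.0]]
force: [0.7, 0.6, 0.7]
finger_gap: 0.302
```

Emit:
step_arm([
  [40,0,-15,0,0,0,30],
  [80,0,-30,0,0,0,30],
  [120,0,-40,0,0,0,30],
  [160,0,-40,0,0,0,30],
  [200,0,-40,0,0,0,30],
])

```text
time_s: 27.27
tool_pos: [0.4497, 0.1976, 0.1898]
tool_rot: [[-0.042, -0.999, -0.0], [-0.999, 0.042, -0.002], [0.002, 0.0, -1.0]]
force: [1.0, -1.2, 0.0]
finger_gap: 0.3
```

Emit:
step_arm([
  [35,0,0,0,0,0,30],
  [70,0,0,0,0,0,30],
  [105,0,0,0,0,0,30],
  [130,0,0,0,0,0,30],
  [140,0,0,0,0,0,30],
])

```text
time_s: 27.68
tool_pos: [0.4435, 0.055, 0.1903]
tool_rot: [[-0.045, -0.999, 0.0], [-0.999, 0.045, -0.003], [0.003, -0.0, -1.0]]
force: [0.8, 1.0, -0.0]
finger_gap: 0.297
```

Run:
```python
from h import *
im=robot.capture('top');cv2.imwrite('pics/rawf.png',im)
a=cv2.resize(im[170:300,135:245],None,fx=4.5,fy=4.5,interpolation=cv2.INTER_CUBIC)
b=cv2.resize(robot.capture('side')[120:300,190:370],None,fx=1.6,fy=1.6)
b=np.pad(b,((0,585-b.shape[0]),(0,0),(0,0)));f=np.hstack([a,b]);print(f.shape)
cv2.imwrite('pics/fin.png',f)
```

```text
(585, 783, 3)
```

View pics/fin.png

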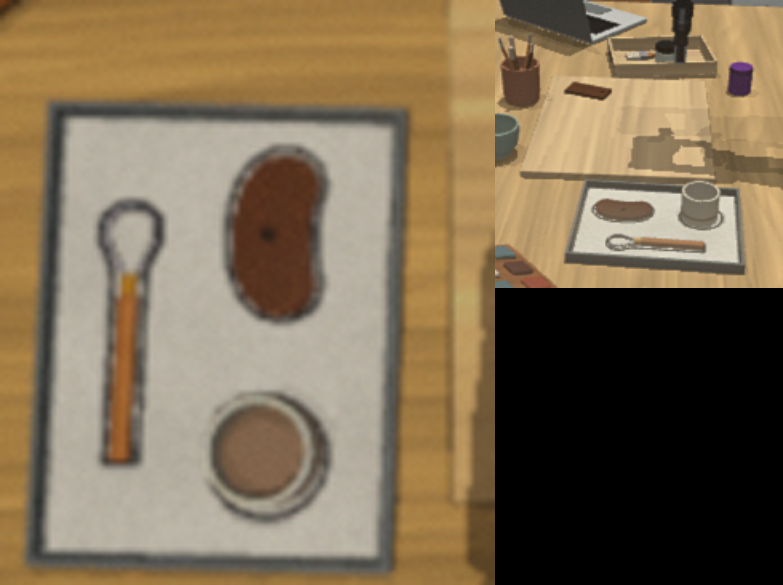

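The final view shows the kidney and loop tool nested in their outlines and the pot rim centred at about (263,452). Now a numeric pot check and a last look at the box.

Run:
```python
from h import *
p=px2w('top',135+263/4.5-.4,170+452/4.5-.4,.055)[:2]
th=-.0427;R=np.array([[np.cos(th),-np.sin(th)],[np.sin(th),np.cos(th)]])
print('pot in tray',R.T@(p-[.4741,.3443]),robot.get_obs()['joint_vel'].round(3))
im=robot.capture('top');cv2.imwrite('pics/box.png',cv2.resize(im[140:300,330:500],None,fx=3.5,fy=3.5,interpolation=cv2.INTER_CUBIC))
```

```text
pot in tray [-0.06722822 -0.03541447] [ 0.05   0.013 -0.011  0.024 -0.003  0.021]
```

View pics/box.png

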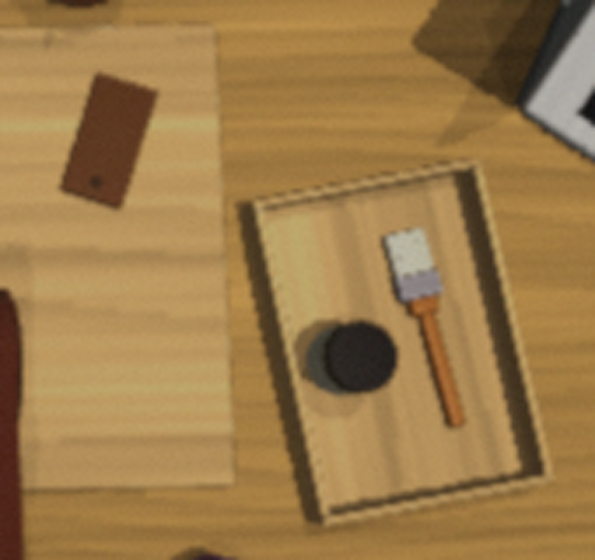

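The box crop shows the jar standing at (360,355) and the brush flat at (425,328), both well inside the walls. The straight rib is in its place. Handing in.

```bash
python3 -c "
from plant import robot
print(robot.close_job(), robot.get_obs()['time_s'])"
```

```text
the job is handed in; nothing more can be done
the job is handed in; nothing more can be done
```

Both kits are made up and the job is handed in, at about 28 s of the 128 s allowed. The hand-in gives no verdict.

- **Turning kit (grey tray):** In the last top view the kidney rib and loop tool lie inside their drawn outlines, turned as drawn. The pot stands upright. By its rim it measures about x -67, y -35 mm in the tray frame, against the marked -70, -30. That is up to 5 mm off by one pixel reading, inside the 12 mm limit.
- **Glazing kit (wooden box):** The jar stands upright and the brush lies flat on the box floor, both clear of the walls.
- **Left alone:** The straight-edged rib, tool pot and tea bowl look unmoved in the last pictures, though I did not measure them. The arm is clear of everything.

No check failed. Two measurements disagreed slightly: the tray's wall corners put it 2–3 mm nearer the robot than its drawn outlines did. I set the tray targets 1 mm nearer to allow for that. The box corner fit was also off by up to about 6 mm, which matters little for placing anywhere on its floor.

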